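# Draw a caged shutter bolt with a hooked rod

### The arm

A 6-joint arm with a two-finger parallel gripper is mounted at the origin on a cart in front of the work surface, level with it; the furniture and walls round the work are solid. World frame = base frame: x ahead of the robot, y to its left, z up, the work surface at z = 0. Lengths are in m, angles in degrees, forces in N, time in s.
With the tool pointing down it reaches from about 0.275 to 0.85 m from the base axis. Payload 19 kg.
Tool frame: the origin (TCP) lies at the very end of the fingers, on their centre line; the grasp point (between the pads) lies 19 mm behind it (r.tcp_to_grasp is the distance from the TCP to the grasp point, in m); x points along the fingers, y is the direction in which the jaws open and shut, and the axes are right-handed (so a half turn about x gives the same grasp; the last joint's range is limited). The gripper opens to 85 mm and grips with 20 to 120 N. Pads are 22 mm wide; open, the fingers measure 114 mm over their backs; the gripper's body (76 mm by 85 mm) begins 54 mm behind the grasp point. The pads swing forward as they close: fully open they stand 13 mm farther back than shut.
Start: joints at [69.156, 8.623, 82.357, -0, 89.026, -7.678], TCP at [0.131, 0.56, 0.231] pointing down, gripper open.
Joint ranges: [-160.23, 160.23], [-39.13, 120.54], [6.94, 153.29], [-79.49, 259.48], [9.18, 160.14], [-161.06, 161.06]. Speed limits (degrees/s): [108.29, 108.29, 127.2, 172.46, 172.46, 172.46].

### API

Orientations are given as [roll, pitch, yaw] about the fixed x, y, z axes, in that order (R = Rz(yaw) Ry(pitch) Rx(roll)).
In Python, from workcell import r gives the robot as it stands. The module is installed in compiled form; this text tells all that it offers.
- The arm moves only by the shell command python3 -m inch 'ROWS' [OPENING]. ROWS is JSON, a list of rows, each a list of 2 entries, a list of its own where there are three numbers: the shift along the tool's x, y, z in m, then the turn, a rotation vector about the tool's x, y, z in rad. In form: [[[tx, ty, tz], [rx, ry, rz]], ...]. A call has 1 to 5 rows; each row shifts and turns the pose as measured when the row begins, along the tool's axes as they then stand; what a row does not reach is not made up. A row lasts 1/8 s, in which the tool goes at most 62.5 mm and 10.7 degrees, less where a joint would pass 70% of its speed; a pose out of reach is approached as far as the arm can. A call is refused whole if a number of a shift passes 0.0625 or a number of a turn 0.188, either way. A call with a gripper value outside its range is refused whole. OPENING is the opening, from 0 (shut) to 1 (fully open), set as the call begins (- or left out, the last holds). The fingers move at their own pace and stop on an object; the grip force is fixed at half the most. Time passes only in rows, so rows that do not move let the fingers close. It gives the time, the measured TCP pose, the force and the opening at its end, in the units of the state.
- r.observe(): the state, without advancing time (a new reading comes with each control period).
- r.snapshot(name): name is "scene" or "side" or "wrist"; returns the picture (480x640x3 uint8, red, green, blue); there is no depth.
- r.get_calibration(name): a dict with "vertical_fov" (degrees; the focal length in pixels is half the picture's height over the tangent of half this angle, whatever the lens; pixels are square), "cx", "cy" (the principal point, pixels), "position" and "orientation" of the camera in the world. Camera axes: x right, y down, z forward; pixel columns grow to the right and rows downward; lengths in m; the calibration is good to about 2 mm. A picture is of the moment at which its call begins: read the wrist's pose just before it. get_calibration takes no time and is no camera call; for the wrist camera it gives the pose at the moment of the call.
- r.close_job(): hands the job in, once; it reports no verdict.
The state is a dict: "time": time; "q": joint angles; "joint_vel": joint speeds; "joint_efforts": joint torques, N m; "tcp_pos": TCP position; "ee_rot": TCP orientation; "wrist_force": force on the tool from outside, world axes, zero at the start; "moment": the same for the moment, N m; "finger_gap": opening from 0.0 (shut) to 1.0 (fully open).
Only numpy, scipy, OpenCV 4.12 (cv2) and the standard library are available. Lean on these libraries where they do the work, as an engineer would, in place of code of your own. Each camera call takes 0.05 s, during which the arm holds its last target.

### The job

Take the hooked rod off its rest, reach it in through the open front of the yellow guard, hook it behind the red sprung bar and draw the shutter bolt all the way out to its stop; there keep a steady pull of about 12 N on the bar for a full second so that the shutter seats (never over 20 N on the stand). Then let the spring relax, unhook and lay the rod back in both notches of its rest, hook down, as it lay before. Only the rod may touch the stand, and leave the other things standing where they are.

Things in the scene. Friction and masses are not known exactly. Their poses are not given: they have to be found in the camera images.
- source_stand: fixed stand, origin on the bench under the yellow wire guard's middle, x to the rear, z up. Base x -70..+110, y +-75, 12 mm thick; grey shield block x +58..+108, 118 mm high. Guard x -66..+60, y +-64 mm, roof wires at z 130 (4 mm radius); its front (x -66) is an open window between posts at y +-64, clear up to z 126. Bolt guides inside reach z 28, the bolt z 24.
- pull_bar: red crossbar, 8 mm thick, 46 mm along the stand's y, legs at its ends, 19 mm open beneath; origin at its middle, z 56 mm, axes as the stand's. Starts at stand x -30..+26 (28 mm or more free behind). Sprung to the bolt, gives 1 mm per 5 N, at most 5. The bolt slides to the stand's -x with 5 N friction and stays where left; its hard stop, 10 to 36 mm from the start, is set anew each time: only felt.
- hook_rod: loose hooked rod, about 0.16 kg. Origin at the middle of its blue flat-sided grip, 110 x 20 x 24 mm (x, y, z); x runs to the hook. Steel shank, 8 mm thick, on the axis to x +180 mm, there bent straight down (-z): the hook finger, 8 mm thick, ends 34 mm below the axis. Behind the grip a stub 8 mm thick and a black knob, to x -104 mm. Balances near the grip's front half.
- hook_tip (a point): lower end of the rod's hook finger, at x +180, z -34 mm in the rod's frame
- rod_rest: fixed grey rest, base 190 x 60 x 10 mm, origin on the bench under its middle. Yokes 8 mm thick at x +-74 mm with open notches 24 mm wide, floor z 54, top z 87 mm. The rod lies along the rest's x: shank and rear stub in the notches, axis at z 58 mm, grip between the yokes (15 mm to spare each end), hook down at the +x end. Rest and vial rack may swap sides of the stand.
- vial_rack: loose vial rack with vials, 52 x 124 x 37 mm, a bystander; origin under its middle
- amber_bottle: loose brown reagent bottle with black cap, 66 x 61 x 126 mm, a bystander; origin under its middle
- swivel_valve: loose small valve with black knob and brass ends, 26 x 50 x 42 mm, a bystander; origin under its middle
- septa_tin: loose round tin, 56 mm across, 22 mm high, a bystander; origin under its middle

How it is judged:
By the outcome, as a careful person would: the job done as asked, in the order asked, and still so for the second after the job is handed in, with the robot touching nothing.
It also fails if it takes over 72 s, if anything falls off the work surface, if the arm or the gripper's body presses on something with over 40 N, if the wrist force passes 120 N, or if a joint passes its speed limit or range.

## Working session

There is one attempt and no reset: what is moved stays moved. The work goes in short steps, Python scripts to look and compute and a shell command to move; the robot and the scene stay as the last step left them, time stands still between calls to the robot, and variables do not carry over. Pictures are saved under pics/ and viewed, and the job is handed in when it is done.

```bash
mkdir -p pics; ls
python3 - <<'E'
from workcell import r
import cv2
print(r.observe())
for n in("scene","side","wrist"):
    print(n,r.get_calibration(n))
    cv2.imwrite(f"pics/{n}0.png",r.snapshot(n)[:,:,::-1])
E
```

```text
pics
{'time': 0.0, 'q': array([ 6.91563436e+01,  8.64908110e+00,  8.23927166e+01, -4.16653958e-04,
        8.90252358e+01, -7.67661586e+00]), 'joint_vel': array([-0.06428467, -0.00578506,  0.04379754, -0.11669626, -0.04459859,
       -0.00194372]), 'joint_efforts': array([ 8.15713611e-04, -7.13062263e+01, -5.70874751e+01, -1.27209760e-04,
        9.00221727e-03, -1.06446378e-04]), 'tcp_pos': array([0.13090428, 0.55965195, 0.23069655]), 'ee_rot': array([ -97.32055111,   89.93296521, -110.4875843 ]), 'wrist_force': array([ 0.41666704,  0.10639227, -0.03091719]), 'moment': array([ 0.00071838,  0.01405503, -0.02240217]), 'finger_gap': 0.9998757967285051}
scene {'vertical_fov': 43.68974613849152, 'cx': 318.0733044909019, 'cy': 238.8057937019026, 'position': array([-0.21450706, -1.07868757,  1.06112313]), 'orientation': array([-124.99963854,   -1.06832326,  -34.32513545])}
side {'vertical_fov': 52.423106505803815, 'cx': 323.4098757494373, 'cy': 237.85156953138883, 'position': array([ 0.43386208, -0.4644101 ,  1.00497904]), 'orientation': array([-149.20414529,   -0.61001029,  -14.67141697])}
wrist {'vertical_fov': 63.50627571235373, 'cx': 316.6126200739704, 'cy': 236.75452232971958, 'position': array([0.06690208, 0.57477997, 0.37554001]), 'orientation': array([1.64919468e+02, 1.23988745e-02, 7.68368647e+01])}
```

View pics/scene0.png

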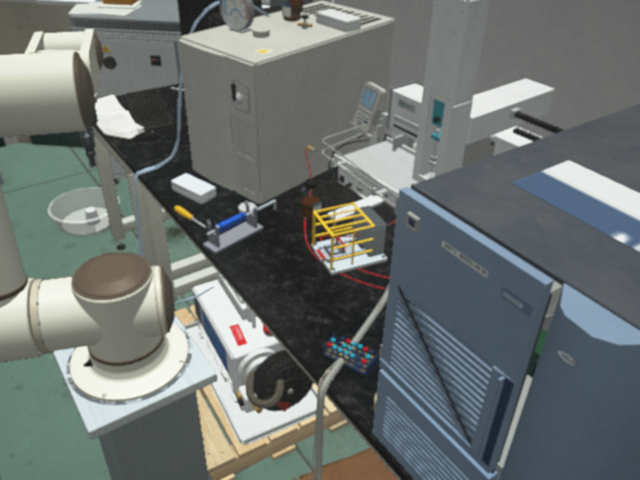

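View pics/side0.png

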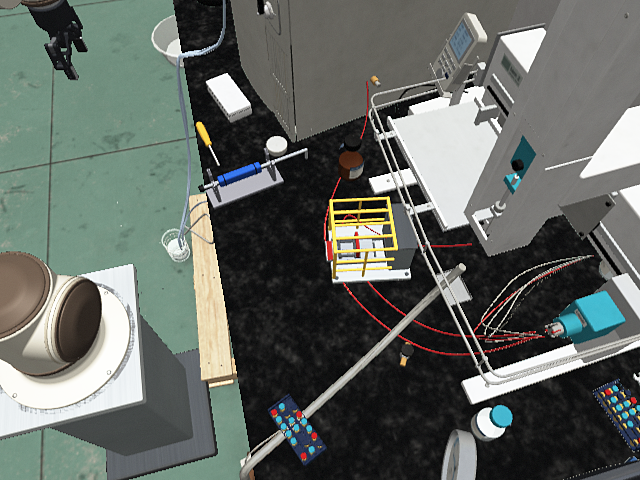

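View pics/wrist0.png

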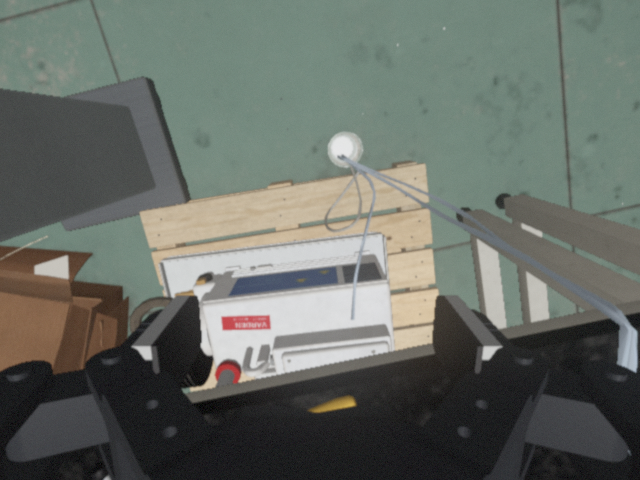

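```bash
cat > h.py <<'E'
import numpy as np,cv2
from scipy.spatial.transform import Rotation as R
def cal(c):
    f=240/np.tan(np.radians(c['vertical_fov']/2))
    return f,c['cx'],c['cy'],np.array(c['position']),R.from_euler('xyz',c['orientation'],degrees=True).as_matrix()
def proj(c,P):
    f,cx,cy,p,M=cal(c); q=(np.atleast_2d(P)-p)@M
    return np.c_[cx+f*q[:,0]/q[:,2],cy+f*q[:,1]/q[:,2]]
def ray(c,uv,z):
    f,cx,cy,p,M=cal(c); uv=np.atleast_2d(uv)
    d=np.c_[(uv[:,0]-cx)/f,(uv[:,1]-cy)/f,np.ones(len(uv))]@M.T
    z=np.broadcast_to(z,len(uv))
    return p+d*((z-p[2])/d[:,2])[:,None]
def crop(src,dst,x0,y0,x1,y1,k):
    im=cv2.imread(src)[y0:y1,x0:x1]
    cv2.imwrite(dst,cv2.resize(im,None,fx=k,fy=k,interpolation=cv2.INTER_CUBIC))
E
python3 - <<'E'
from h import *
crop('pics/side0.png','pics/a1.png',190,120,330,220,5.5)
crop('pics/side0.png','pics/a2.png',310,180,430,290,5)
crop('pics/scene0.png','pics/a3.png',160,160,290,260,6)
crop('pics/scene0.png','pics/a4.png',290,180,400,280,6)
E
```

```text
(no output)
```

View pics/a1.png

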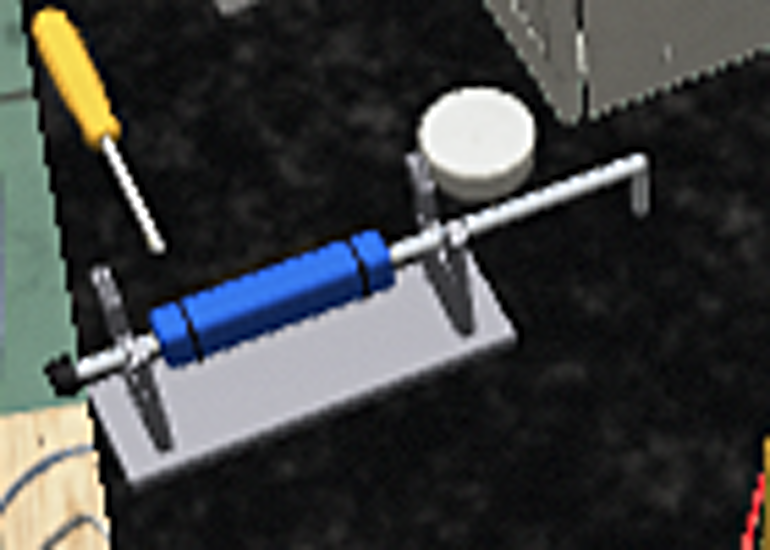

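View pics/a2.png

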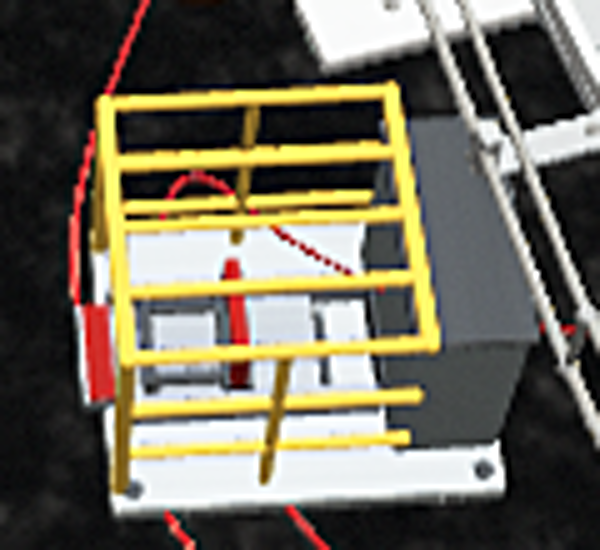

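View pics/a3.png

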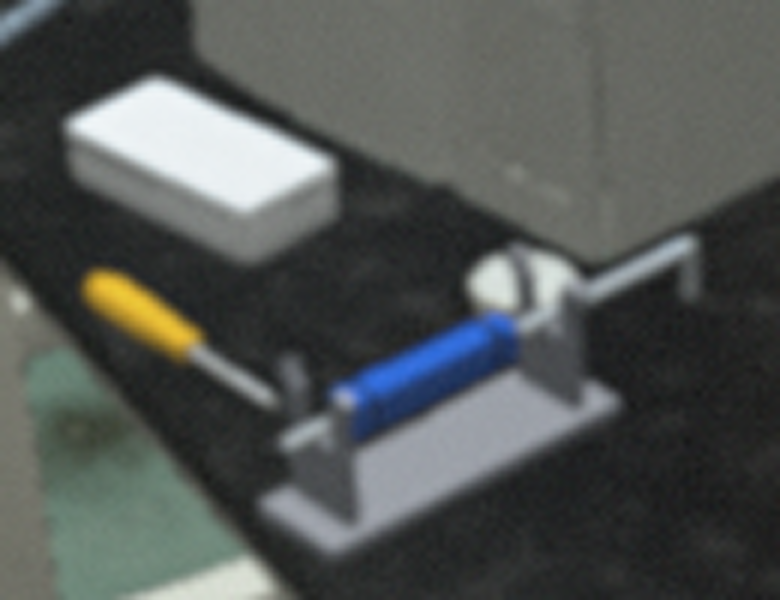

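View pics/a4.png

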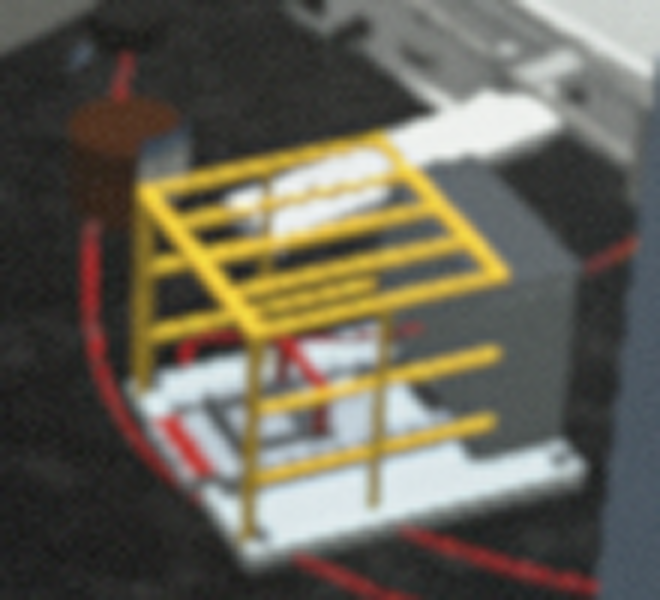

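```bash
cat > fit.py <<'E'
from h import *
from workcell import r
from scipy.optimize import least_squares
S,C=r.get_calibration('side'),r.get_calibration('scene')
def fit(obs,x0):
    def res(p):
        th=p[2];o=[]
        for c,P,uv in obs:
            P=np.array(P)/1000
            W=np.array([p[0]+np.cos(th)*P[0]-np.sin(th)*P[1],p[1]+np.sin(th)*P[0]+np.cos(th)*P[1],P[2]])
            o.append(proj(c,W)[0]-uv)
        return np.array(o).ravel()
    s=least_squares(res,x0,loss='soft_l1')
    print(s.x[:2],np.degrees(s.x[2])); print(res(s.x).reshape(-1,2).round(1).tolist()); return s.x
s=lambda u,v:np.array([310+u/5,180+v/5]); c=lambda u,v:np.array([290+u/6,180+v/6])
st=fit([(S,(-66,64,130),s(104,102)),(S,(60,64,130),s(393,90)),(S,(-66,-64,130),s(122,357)),(S,(60,-64,130),s(430,345)),(S,(-70,-75,12),s(112,500)),(S,(110,-75,12),s(503,480)),
 (C,(-66,64,130),c(148,190)),(C,(60,64,130),c(380,140)),(C,(-66,-64,130),c(255,328)),(C,(60,-64,130),c(500,275)),(C,(-70,-75,12),c(250,555)),(C,(110,-75,12),c(580,468))],[.6,0,0])
s=lambda u,v:np.array([190+u/5.5,120+v/5.5]); c=lambda u,v:np.array([160+u/6,160+v/6])
re=fit([(S,(95,-30,10),s(515,335)),(S,(-95,-30,10),s(130,480)),(S,(-95,30,10),s(90,395)),(C,(95,-30,10),c(618,403)),(C,(-95,-30,10),c(335,548)),(C,(-95,30,10),c(262,503))],[.4,.3,0])
ro=fit([(S,(180,0,58),s(642,160)),(S,(180,0,24),s(640,212)),(C,(180,0,58),c(690,245)),(C,(180,0,24),c(690,295)),(S,(-104,0,58),s(62,376)),(S,(55,0,70),s(385,235)),(S,(-55,0,70),s(160,310))],[.4,.3,0])
E
python3 fit.py
python3 - <<'E'
from h import *
from workcell import r
S,C=r.get_calibration('side'),r.get_calibration('scene')
print('bar top side',ray(S,[(310+232/5,180+260/5),(310+240/5,180+385/5)],.06))
print('pts z0: bottle,tin,pole,cabinet corner,bench edge',ray(S,[(350,175),(277,148),(460,270),(296,138),(230,380),(190,200)],0).round(3))
print('cab blue? roofrail',ray(S,[(378,100),(485,385)],.1).round(3))
E
```

```text
[0.66799094 0.05138455] -11.312344548094943
[[0.3, -0.4], [-0.4, -0.4], [0.9, -0.5], [0.0, -0.9], [-0.2, 0.8], [0.8, 1.0], [-0.6, 0.5], [-0.0, 0.6], [-0.4, 1.0], [-0.2, 0.4], [-0.6, -0.3], [0.5, 0.2]]
[0.44153747 0.30532285] 12.209218436020478
[[0.7, -0.4], [0.3, 0.7], [-0.8, -1.5], [0.6, -0.1], [-0.1, 1.1], [-0.5, 0.2]]
[0.43630699 0.30753213] 11.714035499408611
[[0.1, -0.4], [0.7, -1.1], [0.0, -0.0], [0.3, 0.6], [-1.4, -0.1], [0.8, -0.3], [-0.7, 1.7]]
bar top side [[0.66290826 0.07437895 0.06      ]
 [0.64777343 0.01147414 0.06      ]]
pts z0: bottle,tin,pole,cabinet corner,bench edge [[ 0.711  0.279  0.   ]
 [ 0.546  0.416  0.   ]
 [ 0.881 -0.05   0.   ]
 [ 0.604  0.438  0.   ]
 [ 0.326 -0.167  0.   ]
 [ 0.3    0.302  0.   ]]
cab blue? roofrail [[ 0.823  0.424  0.1  ]
 [ 0.788 -0.323  0.1  ]]
```

```bash
cat > go.py <<'E'
# python3 go.py x y z rodyaw : remaining shift in tool axes (mm) and turn rotvec (rad), tool pointing down, tool y perpendicular to rod
import sys
from h import *
from workcell import r
ST=np.array([.66799,.05138]);SY=-11.31
RO=np.array([.43631,.30753]);RY=11.9
def stand(x,y,yaw=SY):
    a=np.radians(yaw);return ST+np.array([np.cos(a)*x-np.sin(a)*y,np.sin(a)*x+np.cos(a)*y])/1000
def rod(x,y):
    a=np.radians(RY);return RO+np.array([np.cos(a)*x-np.sin(a)*y,np.sin(a)*x+np.cos(a)*y])/1000
def delta(xyz,yaw):
    s=r.observe();M=R.from_euler('xyz',s['ee_rot'],degrees=True).as_matrix()
    a=np.radians(yaw);best=None
    for sg in(1,-1):
        T=np.c_[[0,0,-1],[-sg*np.sin(a),sg*np.cos(a),0],[0,0,0]];T[:,2]=np.cross(T[:,0],T[:,1])
        rv=R.from_matrix(M.T@T).as_rotvec()
        if best is None or np.linalg.norm(rv)<np.linalg.norm(best):best=rv
    d=M.T@(np.array(xyz)-s['tcp_pos'])
    print('t',round(s['time'],2),'tcp',s['tcp_pos'].round(4),'F',s['wrist_force'].round(2),'gap',round(s['finger_gap'],3),'q6',s['q'][5].round(1))
    print('tool axes world:',M.round(2).tolist())
    print('shift m',d.round(4),'turn',best.round(4))
if __name__=='__main__':
    k=sys.argv[1];a=list(map(float,sys.argv[2:]))
    if k=='rod': p=rod(a[0],a[1]);y=RY
    else: p=stand(a[0],a[1]);y=SY
    if len(a)>3:y=a[3]
    print('target',p,a[2],y);delta([*p,a[2]/1000],y)
E
python3 go.py rod 15 0 150
```

```text
target [0.45098763 0.31062306] 150.0 11.9
t 0.15 tcp [0.1309 0.5597 0.2308] F [0.61 0.58 0.92] gap 0.999 q6 -7.7
tool axes world: [[-0.0, 0.23, 0.97], [-0.0, 0.97, -0.23], [-1.0, -0.0, -0.0]]
shift m [ 0.081  -0.1695  0.3684] turn [-4.375e-01 -3.000e-04  9.000e-04]
```

```bash
python3 -m inch '[[[0,-0.024,0.052],[0,0,0]],[[0,-0.024,0.052],[0,0,0]],[[0,-0.024,0.052],[0,0,0]],[[0,-0.024,0.052],[0,0,0]],[[0,-0.024,0.052],[0,0,0]]]' 1; python3 -m inch '[[[0,0,0],[-0.146,0,0]],[[0,0,0],[-0.146,0,0]],[[0,0,0],[-0.146,0,0]]]'; python3 go.py rod 15 0 150
```

```text
time: 0.78
tcp_pos: [0.36, 0.3805, 0.2295]
ee_rot: [-114.6, 89.9, -127.3]
wrist_force: [0.5, 1.7, 0.3]
finger_gap: 0.996
time: 1.15
tcp_pos: [0.3635, 0.377, 0.2288]
ee_rot: [-137.6, 89.8, -125.0]
wrist_force: [-0.8, 1.0, 1.0]
finger_gap: 0.996
target [0.45098763 0.31062306] 150.0 11.9
t 1.15 tcp [0.3635 0.377  0.2288] F [-0.78  1.05  1.05] gap 0.996 q6 -65.0
tool axes world: [[-0.0, -0.22, 0.98], [-0.0, 0.98, 0.22], [-1.0, -0.0, -0.0]]
shift m [ 0.0788 -0.0837  0.0711] turn [ 0.0126 -0.0028  0.0026]
```

```bash
python3 -m inch '[[[0,-0.042,0.036],[0,0,0]],[[0,-0.042,0.036],[0.012,-0.003,0.002]],[[0,0,0],[0,0,0]]]'; python3 go.py rod 15 0 150;  python3 - <<'E'
from h import *
from workcell import r
c=r.get_calibration('wrist');im=r.snapshot('wrist')[:,:,::-1].copy()
np.savez('w1.npz',im=im,c=np.array([c],dtype=object))
cv2.imwrite('pics/w1.png',im)
E
```

```text
time: 1.52
tcp_pos: [0.4541, 0.3093, 0.2281]
ee_rot: [-136.1, 89.9, -123.9]
wrist_force: [0.4, 0.8, -0.6]
finger_gap: 0.995
target [0.45098763 0.31062306] 150.0 11.9
t 1.52 tcp [0.4541 0.3093 0.2281] F [ 0.38  0.76 -0.59] gap 0.995 q6 -75.9
tool axes world: [[-0.0, -0.21, 0.98], [-0.0, 0.98, 0.21], [-1.0, -0.0, -0.0]]
shift m [ 0.0781  0.002  -0.0027] turn [ 0.005  -0.0007  0.0007]
```

View pics/w1.png

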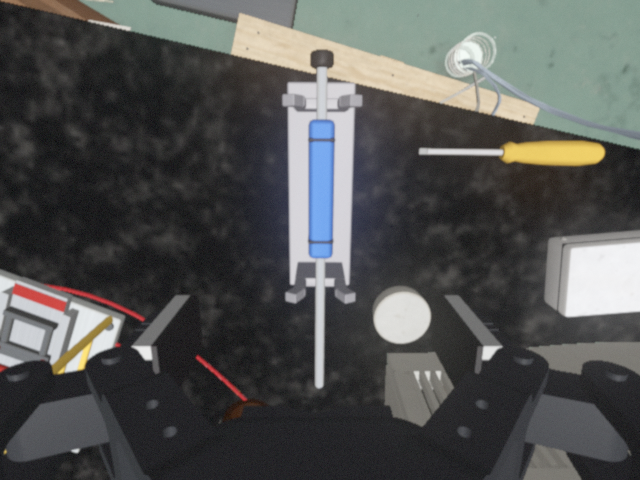

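Run:
```python
from h import *
c=np.load('w1.npz',allow_pickle=True)['c'][0]
P=ray(c,[(321.5,119),(320,258),(319.5,387),(322,50),(289,83.5),(353,83.5)],[.070,.070,.058,.058,.01,.01])
print(P.round(4)); g=P[:2]
print('grip mid',g.mean(0),'len',np.linalg.norm(g[1]-g[0]),'yaw',np.degrees(np.arctan2(*(g[1]-g[0])[[1,0]])),'yaw long',np.degrees(np.arctan2(*(P[2]-P[3])[[1,0]])), 'len',np.linalg.norm(P[2]-P[3]))
u=(P[2]-P[3])/np.linalg.norm(P[2]-P[3]);print('rod origin from ends', P[3]+u*.104,P[2]-u*.184)
```

```text
[[0.3796 0.2971 0.07  ]
 [0.4866 0.3193 0.07  ]
 [0.615  0.347  0.058 ]
 [0.3311 0.287  0.058 ]
 [0.3546 0.2632 0.01  ]
 [0.3427 0.318  0.01  ]]
grip mid [0.43313362 0.30818511 0.07      ] len 0.1092787591801773 yaw 11.732089663022215 yaw long 11.933495042776661 len 0.29013051456966843
rod origin from ends [0.43286729 0.30846567 0.058     ] [0.43495176 0.30890621 0.058     ]
```

```bash
sed -i 's/^RO=.*/RO=np.array([.4340,.3082]);RY=11.85/' go.py; python3 go.py rod 15 0 39; python3 -m inch '[[[0.04,0,-0.005],[0.005,0,0]],[[0.04,0,0],[0,0,0]],[[0.04,0,0],[0,0,0]],[[0,0,0],[0,0,0]]]'; python3 go.py rod 15 0 39
```

```text
target [0.44868033 0.31128025] 39.0 11.85
t 1.57 tcp [0.4529 0.3103 0.2282] F [ 0.36  0.59 -0.2 ] gap 1.004 q6 -75.9
tool axes world: [[-0.0, -0.21, 0.98], [-0.0, 0.98, 0.21], [-1.0, -0.0, -0.0]]
shift m [ 0.1892  0.0019 -0.0037] turn [ 0.007  -0.0009  0.0002]
time: 2.08
tcp_pos: [0.4452, 0.3115, 0.1059]
ee_rot: [108.5, 89.9, 120.7]
wrist_force: [0.3, -1.0, 0.3]
finger_gap: 1.002
target [0.44868033 0.31128025] 39.0 11.85
t 2.08 tcp [0.4452 0.3115 0.1059] F [ 0.26 -0.97  0.33] gap 1.002 q6 -75.3
tool axes world: [[-0.0, -0.21, 0.98], [0.0, 0.98, 0.21], [-1.0, 0.0, -0.0]]
shift m [ 0.0669 -0.001   0.0033] turn [ 0.0044 -0.0003 -0.0009]
```

```bash
python3 -m inch '[[[0.03,0,0.003],[0.004,0,0]],[[0.025,0,0],[0,0,0]],[[0.008,0,0],[0,0,0]],[[0,0,0],[0,0,0]]]'; python3 go.py rod 15 0 39;  python3 - <<'E'
from h import *
from workcell import r
cv2.imwrite('pics/w2.png',r.snapshot('wrist')[:,:,::-1])
E
```

```text
time: 2.58
tcp_pos: [0.4498, 0.3155, 0.0489]
ee_rot: [24.6, 89.6, 36.6]
wrist_force: [-0.5, 0.4, 0.9]
finger_gap: 1.004
target [0.44868033 0.31128025] 39.0 11.85
t 2.58 tcp [0.4498 0.3155 0.0489] F [-0.5   0.37  0.86] gap 1.004 q6 -75.1
tool axes world: [[0.01, -0.21, 0.98], [0.0, 0.98, 0.21], [-1.0, 0.0, 0.01]]
shift m [ 0.0099 -0.004  -0.002 ] turn [ 0.0029  0.0071 -0.0032]
```

View pics/w2.png

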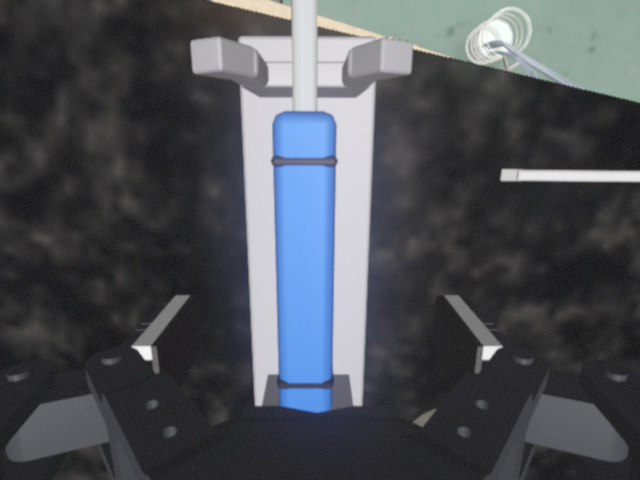

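```bash
python3 -m inch '[[[0.005,-0.004,-0.002],[0.003,0.007,-0.003]],[[0.004,0,0],[0,0,0]],[[0,0,0],[0,0,0]]]'; python3 go.py rod 15 0 39
```

```text
time: 3.0
tcp_pos: [0.4496, 0.3114, 0.0419]
ee_rot: [17.5, 89.8, 29.3]
wrist_force: [0.5, 1.0, 0.1]
finger_gap: 1.0
target [0.44868033 0.31128025] 39.0 11.85
t 3.0 tcp [0.4496 0.3114 0.0419] F [0.49 1.03 0.14] gap 1.0 q6 -75.2
tool axes world: [[0.0, -0.21, 0.98], [0.0, 0.98, 0.21], [-1.0, 0.0, 0.0]]
shift m [ 0.0029  0.     -0.001 ] turn [-0.0003  0.003  -0.0009]
```

```bash
python3 -m inch '[[[0.003,0,-0.001],[0,0.003,-0.001]],[[0,0,0],[0,0,0]]]'; python3 go.py rod 15 0 39; python3 -m inch '[[[0,0,0],[0,0,0]],[[0,0,0],[0,0,0]],[[0,0,0],[0,0,0]],[[0,0,0],[0,0,0]],[[0,0,0],[0,0,0]]]' 0;python3 go.py rod 15 0 39;python3 -m inch '[[[0,0,0],[0,0,0]],[[0,0,0],[0,0,0]]]' ;python3 go.py rod 15 0 39
```

```text
time: 3.25
tcp_pos: [0.4486, 0.3112, 0.0387]
ee_rot: [-155.7, 90.0, -143.9]
wrist_force: [-0.5, 0.6, -0.3]
finger_gap: 1.001
target [0.44868033 0.31128025] 39.0 11.85
t 3.25 tcp [0.4486 0.3112 0.0387] F [-0.48  0.62 -0.34] gap 1.001 q6 -75.2
tool axes world: [[-0.0, -0.2, 0.98], [-0.0, 0.98, 0.2], [-1.0, -0.0, -0.0]]
shift m [-0.0003  0.      0.0001] turn [-0.0004 -0.0002  0.0001]
time: 3.88
tcp_pos: [0.4488, 0.3114, 0.039]
ee_rot: [17.1, 90.0, 28.9]
wrist_force: [-0.9, -0.2, 0.4]
finger_gap: 0.227
target [0.44868033 0.31128025] 39.0 11.85
t 3.88 tcp [0.4488 0.3114 0.039 ] F [-0.85 -0.17  0.4 ] gap 0.227 q6 -75.2
tool axes world: [[0.0, -0.21, 0.98], [0.0, 0.98, 0.21], [-1.0, 0.0, 0.0]]
shift m [ 0.     -0.0001 -0.0001] turn [-0.0003  0.0001 -0.    ]
time: 4.12
tcp_pos: [0.4488, 0.3114, 0.039]
ee_rot: [11.2, 90.0, 23.1]
wrist_force: [0.9, 0.0, 1.1]
finger_gap: 0.228
target [0.44868033 0.31128025] 39.0 11.85
t 4.12 tcp [0.4488 0.3114 0.039 ] F [0.93 0.04 1.08] gap 0.228 q6 -75.2
tool axes world: [[0.0, -0.21, 0.98], [0.0, 0.98, 0.21], [-1.0, 0.0, 0.0]]
shift m [ 0.     -0.0001 -0.0001] turn [-0.0003  0.0002 -0.    ]
```

```bash
python3 -m inch '[[[-0.012,0,0],[0,0,0]],[[-0.02,0,0],[0,0,0]],[[-0.025,0,0],[0,0,0]],[[-0.025,0,0],[0,0,0]],[[0,0,0],[0,0,0]]]'; python3 go.py rod -85 0 125
python3 - <<'E'
from h import *
from workcell import r
for n in('wrist','side'):cv2.imwrite(f'pics/{n}3.png',r.snapshot(n)[:,:,::-1])
crop('pics/side3.png','pics/side3c.png',180,60,440,290,2.6)
E
```

```text
time: 4.75
tcp_pos: [0.4485, 0.3112, 0.1257]
ee_rot: [8.2, 90.0, 20.0]
wrist_force: [0.4, -0.6, -1.3]
finger_gap: 0.228
target [0.35081147 0.29074523] 125.0 11.85
t 4.75 tcp [0.4485 0.3112 0.1257] F [ 0.36 -0.58 -1.29] gap 0.228 q6 -75.2
tool axes world: [[0.0, -0.2, 0.98], [0.0, 0.98, 0.2], [-1.0, 0.0, 0.0]]
shift m [ 0.0007 -0.     -0.0998] turn [-0.0004  0.     -0.    ]
```

View pics/side3c.png

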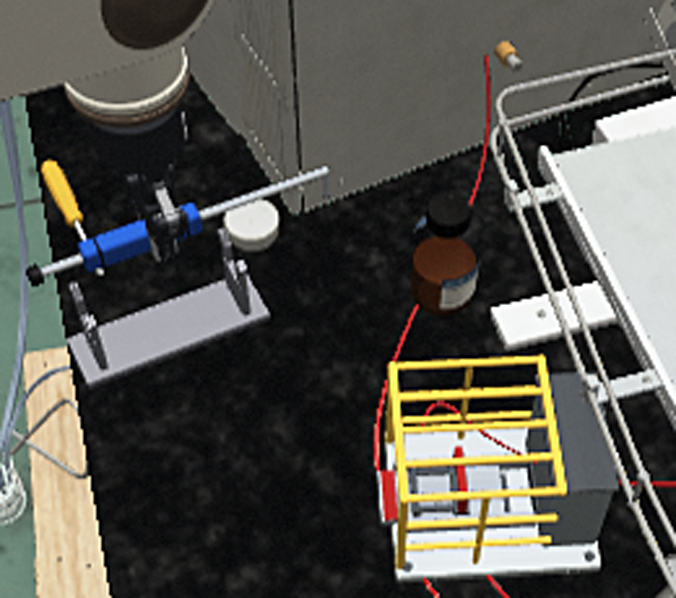

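View pics/wrist3.png

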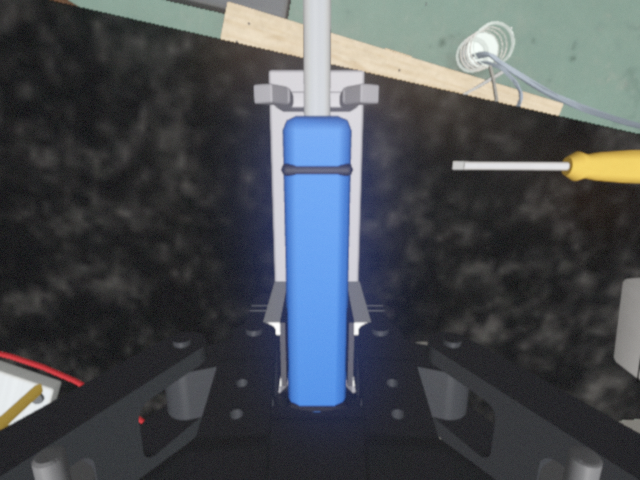

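```bash
python3 -m inch '[[[0,0,-0.04],[0,0,0]],[[0,0,-0.03],[0.1,0,0]],[[0,0,0],[0.15,0,0]],[[0,0,0],[0.15,0,0]],[[0,0,0],[0,0,0]]]'; python3 go.py st -290 0 88
```

```text
time: 5.48
tcp_pos: [0.3745, 0.2945, 0.1176]
ee_rot: [-140.6, 89.3, -152.3]
wrist_force: [0.4, -0.3, -2.7]
finger_gap: 0.226
target [0.38362167 0.10825401] 88.0 -11.31
t 5.47 tcp [0.3745 0.2945 0.1176] F [ 0.39 -0.34 -2.72] gap 0.226 q6 -49.4
tool axes world: [[-0.01, 0.2, 0.98], [-0.01, 0.98, -0.2], [-1.0, -0.01, -0.01]]
shift m [ 0.0306 -0.1803  0.047 ] turn [-0.0067 -0.0094  0.0077]
```

```bash
python3 -m inch '[[[0,-0.04,0.012],[-0.007,-0.009,0.008]],[[0,-0.045,0.012],[0,0,0]],[[0.005,-0.045,0.012],[0,0,0]],[[0.01,-0.035,0.01],[0,0,0]],[[0,0,0],[0,0,0]]]'; python3 go.py st -280 0 88
```

```text
time: 6.1
tcp_pos: [0.3872, 0.1188, 0.0992]
ee_rot: [-158.9, 89.8, -168.9]
wrist_force: [-0.0, 0.4, -2.8]
finger_gap: 0.228
target [0.39342748 0.10629284] 88.0 -11.31
t 6.1 tcp [0.3872 0.1188 0.0992] F [-0.02  0.39 -2.81] gap 0.228 q6 -73.9
tool axes world: [[-0.0, 0.17, 0.98], [-0.0, 0.98, -0.17], [-1.0, -0.0, -0.0]]
shift m [ 0.0112 -0.0113  0.0084] turn [ 0.0234 -0.0038  0.0015]
```

```bash
python3 -m inch '[[[0.011,-0.011,0.008],[0.023,-0.004,0.001]],[[0,0,0],[0,0,0]]]'; python3 go.py st -280 0 88;  python3 - <<'E'
from h import *
from workcell import r
for n in('side','scene'):cv2.imwrite(f'pics/{n}4.png',r.snapshot(n)[:,:,::-1])
crop('pics/side4.png','pics/side4c.png',210,150,430,300,3.6)
crop('pics/scene4.png','pics/scene4c.png',200,170,400,290,4)
E
```

```text
time: 6.35
tcp_pos: [0.3934, 0.1064, 0.087]
ee_rot: [-119.7, 90.0, -130.9]
wrist_force: [-0.2, -0.0, -1.5]
finger_gap: 0.22
target [0.39342748 0.10629284] 88.0 -11.31
t 6.35 tcp [0.3934 0.1064 0.087 ] F [-0.21 -0.01 -1.53] gap 0.22 q6 -74.6
tool axes world: [[-0.0, 0.19, 0.98], [-0.0, 0.98, -0.19], [-1.0, -0.0, -0.0]]
shift m [-0.001  -0.0001  0.0001] turn [ 0.0028 -0.0002  0.0004]
```

View pics/side4c.png

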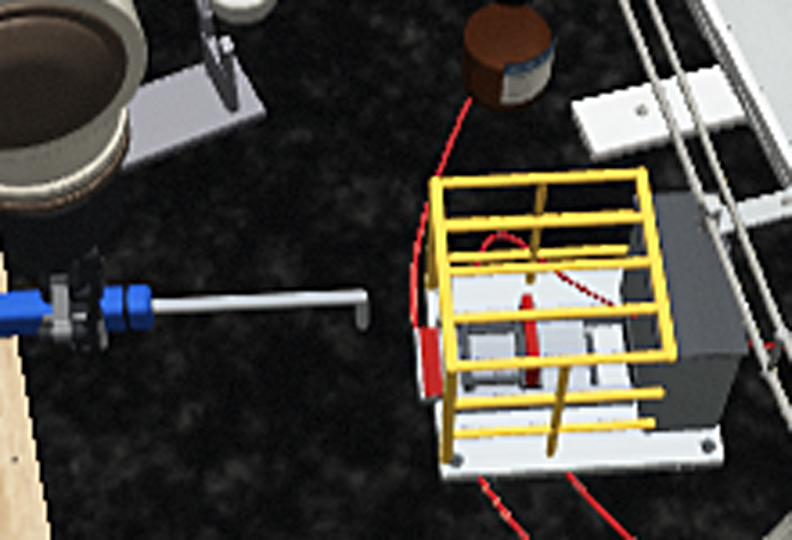

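View pics/scene4c.png

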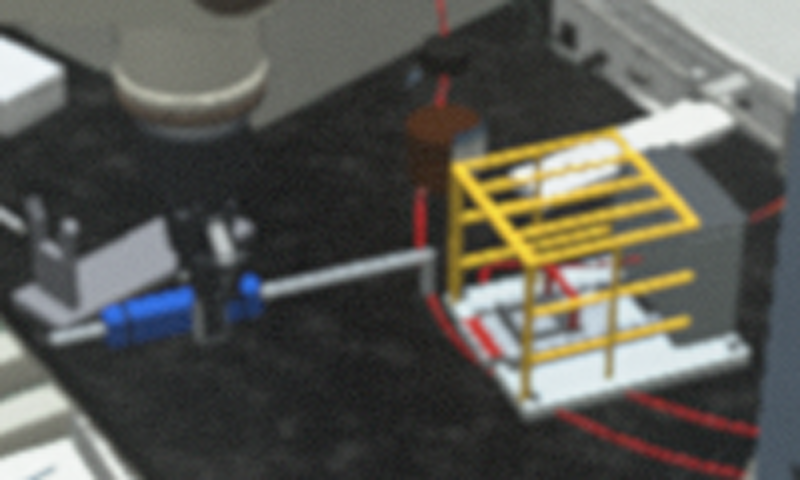

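```bash
cat > tri.py <<'E'
from go import *
S,C=r.get_calibration('side'),r.get_calibration('scene')
def tri(a,b):
    L=[]
    for c,uv in((S,a),(C,b)):
        p=cal(c)[3];q=ray(c,uv,0.)[0];d=(q-p)/np.linalg.norm(q-p);L.append((p,d))
    A=sum(np.eye(3)-np.outer(d,d) for p,d in L);B=sum((np.eye(3)-np.outer(d,d))@p for p,d in L)
    X=np.linalg.solve(A,B);return X
def tost(X):
    a=np.radians(SY);d=np.array(X[:2])-ST;return np.array([np.cos(a)*d[0]+np.sin(a)*d[1],-np.sin(a)*d[0]+np.cos(a)*d[1],X[2]])*1000
E
python3 - <<'E'
from tri import *
s=lambda u,v:(210+u/3.6,150+v/3.6);c=lambda u,v:(200+u/4,170+v/4)
for n,a,b in(('bend',s(364,294),c(430,253)),('tip',s(362,327),c(428,292))):
    X=tri(a,b);print(n,tost(X).round(1), [tost(ray(q,uv,z)[0]).round(1).tolist() for q,uv,z in((S,a,.105 if n=='bend' else .072),(C,b,.105 if n=='bend' else .072))])
a=s(528,297);print('bar far top',tost(ray(S,a,.06)[0]))
# project model bar at candidates
for bx in(-20,-11,-5):
    P=[np.r_[stand(bx,y),z/1000] for y in(23,-23) for z in(60,28)]
    print(bx,'side',((proj(S,P)-[210,150])*3.6).round(0).tolist(),'scene',((proj(C,P)-[200,170])*4).round(0).tolist())
E
python3 - <<'E'
from h import *
crop('pics/side4.png','pics/a5.png',325,190,415,260,8)
E
```

```text
bend [-113.4   -3.   110.7] [[-113.1, 0.2, 105.0], [-110.4, 4.9, 105.0]]
tip [-115.8   -7.4   80.3] [[-114.8, -3.3, 72.0], [-111.9, 4.4, 72.0]]
bar far top [-9.01184689 20.19586105 60.        ]
-20 side [[510.0, 294.0], [507.0, 320.0], [517.0, 357.0], [514.0, 382.0]] scene [[534.0, 265.0], [533.0, 300.0], [561.0, 299.0], [559.0, 335.0]]
-11 side [[524.0, 293.0], [521.0, 319.0], [531.0, 357.0], [528.0, 381.0]] scene [[545.0, 262.0], [544.0, 298.0], [572.0, 296.0], [570.0, 332.0]]
-5 side [[534.0, 293.0], [530.0, 319.0], [541.0, 356.0], [537.0, 381.0]] scene [[553.0, 261.0], [551.0, 296.0], [579.0, 295.0], [577.0, 330.0]]
```

View pics/a5.png

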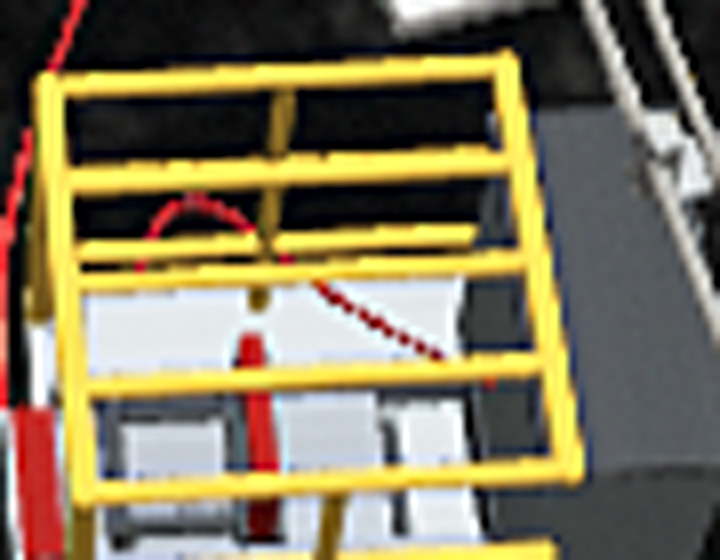

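```bash
python3 -m inch '[[[0,0,0.03],[0.003,0,0]],[[0,0,0.035],[0,0,0]],[[0,0,0],[0,0,0]]]'; python3 go.py st -157 0 86
```

```text
time: 6.82
tcp_pos: [0.4593, 0.0961, 0.0885]
ee_rot: [22.9, 89.9, 11.9]
wrist_force: [-0.5, 0.1, -1.9]
finger_gap: 0.223
target [0.51403887 0.08217041] 86.0 -11.31
t 6.83 tcp [0.4593 0.0961 0.0885] F [-0.49  0.11 -1.86] gap 0.223 q6 -76.6
tool axes world: [[0.0, 0.19, 0.98], [0.0, 0.98, -0.19], [-1.0, 0.0, 0.0]]
shift m [ 0.0026 -0.0032  0.0564] turn [ 0.005   0.0018 -0.0007]
```

```bash
python3 -m inch '[[[0,0,0.02],[0,0,0]],[[0,0,0.02],[0,0,0]],[[0,0,0],[0,0,0]]]'; python3 go.py st -157 0 86
```

```text
time: 7.2
tcp_pos: [0.4984, 0.0904, 0.0886]
ee_rot: [54.5, 89.9, 43.7]
wrist_force: [-1.7, 0.3, -2.9]
finger_gap: 0.224
target [0.51403887 0.08217041] 86.0 -11.31
t 7.2 tcp [0.4984 0.0904 0.0886] F [-1.69  0.28 -2.95] gap 0.224 q6 -77.7
tool axes world: [[0.0, 0.19, 0.98], [0.0, 0.98, -0.19], [-1.0, 0.0, 0.0]]
shift m [ 0.0026 -0.0051  0.0169] turn [ 0.0089  0.0007 -0.0009]
```

```bash
python3 -m inch '[[[0,-0.005,0.014],[0.008,0,0]],[[0,0,0.003],[0,0,0]],[[0,0,0],[0,0,0]]]'; python3 go.py st -157 0 86;  python3 - <<'E'
from h import *
from workcell import r
for n in('side','scene'):cv2.imwrite(f'pics/{n}5.png',r.snapshot(n)[:,:,::-1])
a=cv2.resize(cv2.imread('pics/side5.png')[190:270,290:420],None,fx=5,fy=5,interpolation=2)
b=cv2.resize(cv2.imread('pics/scene5.png')[195:275,260:390],None,fx=5,fy=5,interpolation=2)
cv2.imwrite('pics/c5.png',cv2.resize(np.vstack([a,b]),(480,590)))
cv2.imwrite('pics/c5a.png',a);cv2.imwrite('pics/c5b.png',b)
E
```

```text
time: 7.58
tcp_pos: [0.5139, 0.0826, 0.0888]
ee_rot: [74.4, 89.9, 63.2]
wrist_force: [-0.2, 0.4, -2.3]
finger_gap: 0.223
target [0.51403887 0.08217041] 86.0 -11.31
t 7.58 tcp [0.5139 0.0826 0.0888] F [-0.21  0.35 -2.27] gap 0.223 q6 -78.2
tool axes world: [[0.0, 0.19, 0.98], [0.0, 0.98, -0.19], [-1.0, 0.0, 0.0]]
shift m [ 0.0028 -0.0004  0.0003] turn [ 0.0019  0.0003 -0.001 ]
```

View pics/c5a.png

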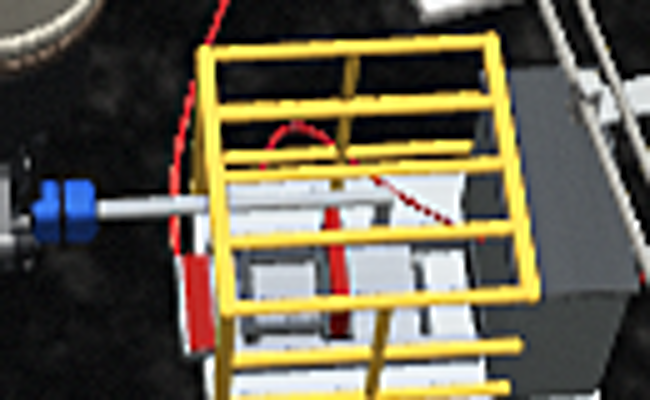

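View pics/c5b.png

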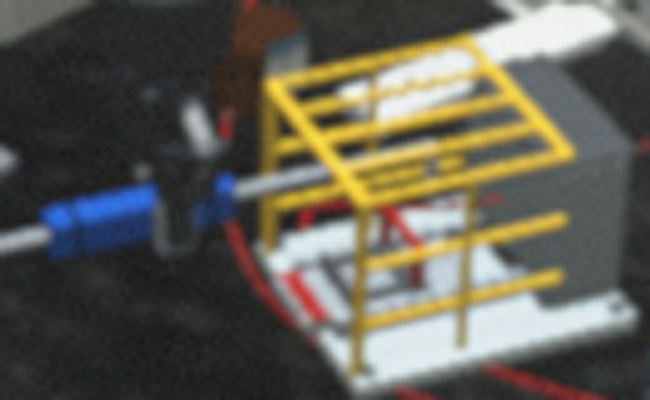

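Run:
```python
from tri import *
print(tost(ray(S,(290+382/5,190+226/5),.074)[0]),tost(ray(S,(290+384/5,190+203/5),.108)[0]))
for y in (0,5):
  P=[np.r_[stand(8,y),z/1000] for z in(108,74,40)]+[np.r_[stand(-9,yy),.06] for yy in(23,0,-23)]
  print(((proj(S,P)-[290,190])*5).round(0).tolist(),((proj(C,P)-[260,195])*5).round(0).tolist())
```

```text
[10.28324646  3.54905706 74.        ] [  7.28912696  -5.19692205 108.        ]
[[384.0, 193.0], [378.0, 233.0], [371.0, 271.0], [333.0, 207.0], [338.0, 251.0], [342.0, 295.0]] [[431.0, 149.0], [429.0, 197.0], [426.0, 245.0], [385.0, 202.0], [401.0, 223.0], [418.0, 245.0]]
[[383.0, 183.0], [377.0, 223.0], [370.0, 262.0], [333.0, 207.0], [338.0, 251.0], [342.0, 295.0]] [[428.0, 144.0], [425.0, 193.0], [423.0, 240.0], [385.0, 202.0], [401.0, 223.0], [418.0, 245.0]]
```

```bash
python3 -m inch '[[[0.012,0,0],[0.002,0,0]],[[0.012,0,0],[0,0,0]],[[0,0,0],[0,0,0]]]'; python3 go.py st -157 0 54
```

```text
time: 8.05
tcp_pos: [0.5129, 0.0829, 0.0626]
ee_rot: [123.2, 89.9, 111.9]
wrist_force: [0.1, -1.2, -2.6]
finger_gap: 0.226
target [0.51403887 0.08217041] 54.0 -11.31
t 8.05 tcp [0.5129 0.0829 0.0626] F [ 0.12 -1.22 -2.56] gap 0.226 q6 -78.1
tool axes world: [[-0.0, 0.2, 0.98], [0.0, 0.98, -0.2], [-1.0, 0.0, -0.0]]
shift m [ 0.0086 -0.0005  0.0012] turn [-0.     -0.0006 -0.0008]
```

```bash
python3 -m inch '[[[0.008,0,0.001],[0,0,0]],[[0,0,0],[0,0,0]],[[0,0,0],[0,0,0]]]'; python3 go.py st -157 0 54;  python3 - <<'E'
from h import *
from workcell import r
for n in('side','scene'):cv2.imwrite(f'pics/{n}6.png',r.snapshot(n)[:,:,::-1])
a=cv2.resize(cv2.imread('pics/side6.png')[190:270,290:420],None,fx=5,fy=5,interpolation=2)
b=cv2.resize(cv2.imread('pics/scene6.png')[195:275,260:390],None,fx=5,fy=5,interpolation=2)
cv2.imwrite('pics/c6a.png',a);cv2.imwrite('pics/c6b.png',b)
E
```

```text
time: 8.43
tcp_pos: [0.5141, 0.0827, 0.0541]
ee_rot: [124.1, 89.9, 112.8]
wrist_force: [-0.1, 0.0, -1.4]
finger_gap: 0.224
target [0.51403887 0.08217041] 54.0 -11.31
t 8.43 tcp [0.5141 0.0827 0.0541] F [-0.08  0.03 -1.36] gap 0.224 q6 -78.1
tool axes world: [[-0.0, 0.2, 0.98], [0.0, 0.98, -0.2], [-1.0, 0.0, -0.0]]
shift m [ 0.0001 -0.0005  0.0001] turn [ 0.     -0.0006 -0.0008]
```

View pics/c6a.png

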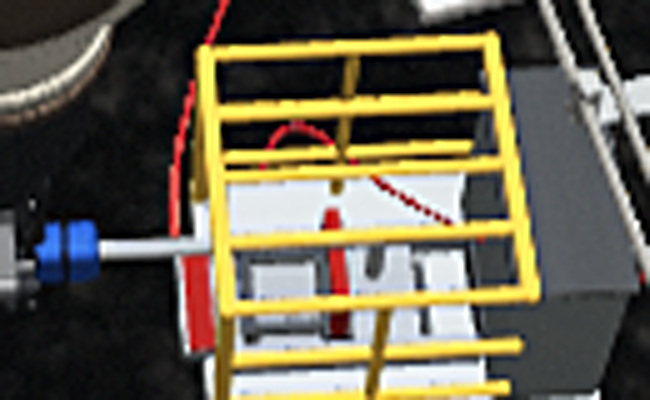

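View pics/c6b.png

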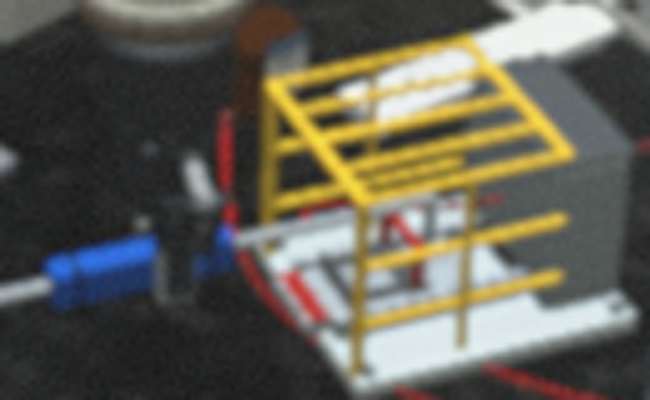

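```bash
cat > f.py <<'E'
import sys
from tri import *
n=int(sys.argv[1]);ax=np.array([np.cos(np.radians(SY)),np.sin(np.radians(SY))]);L=[]
for i in range(n):
    s=r.observe();t=tost(s['tcp_pos']);L.append([s['wrist_force'][:2]@ax,s['wrist_force'][2],s['moment'][1],*t])
    if i<n-1:r.snapshot('wrist')
L=np.array(L);print('t',round(s['time'],2),'fx',L[:,0].round(1).tolist(),'mean',L.mean(0).round(2).tolist(),'gap',round(s['finger_gap'],3))
E
python3 f.py 8; python3 -m inch '[[[0,0,-0.004],[0,0,0]],[[0,0,-0.002],[0,0,0]]]'; python3 f.py 2
```

```text
t 8.88 fx [-0.2, -0.7, -0.6, 0.1, -0.4, 0.3, 0.0, -0.2] mean [-0.2, -2.07, 0.01, -157.13, 0.53, 54.08] gap 0.224
time: 9.12
tcp_pos: [0.5077, 0.0839, 0.054]
ee_rot: [132.0, 89.9, 120.7]
wrist_force: [0.1, -0.4, -1.4]
finger_gap: 0.219
t 9.18 fx [0.2, -0.4] mean [-0.11, -1.71, -0.02, -163.6, 0.51, 54.0] gap 0.222
```

```bash
python3 -m inch '[[[0,0,-0.001],[0,0,0]],[[0,0,-0.001],[0,0,0]]]'; python3 f.py 3;python3 -m inch '[[[0,0,-0.001],[0,0,0]]]'; python3 f.py 2;python3 -m inch '[[[0,0,-0.001],[0,0,0]]]'; python3 f.py 2
```

```text
time: 9.43
tcp_pos: [0.5055, 0.0844, 0.0541]
ee_rot: [127.5, 89.9, 116.2]
wrist_force: [-0.0, 0.1, -1.8]
finger_gap: 0.222
t 9.53 fx [-0.1, 0.7, -0.4] mean [0.1, -2.13, -0.02, -165.85, 0.53, 54.06] gap 0.223
time: 9.65
tcp_pos: [0.5046, 0.0846, 0.0541]
ee_rot: [125.1, 89.9, 113.8]
wrist_force: [-0.2, -0.3, -2.0]
finger_gap: 0.225
t 9.7 fx [-0.1, 0.6] mean [0.25, -2.16, -0.04, -166.86, 0.53, 54.05] gap 0.225
time: 9.82
tcp_pos: [0.5036, 0.0848, 0.0541]
ee_rot: [102.3, 89.9, 91.0]
wrist_force: [3.4, -0.1, -2.5]
finger_gap: 0.219
t 9.88 fx [3.3, 3.6] mean [3.47, -2.35, -0.45, -167.74, 0.53, 54.11] gap 0.227
```

```bash
python3 -m inch '[[[0,0,-0.001],[0,0,0]],[[0,0,-0.0015],[0,0,0]],[[0,0,-0.0015],[0,0,0]],[[0,0,-0.0015],[0,0,0]],[[0,0,-0.0015],[0,0,0]]]'; python3 f.py 3
```

```text
time: 10.5
tcp_pos: [0.4978, 0.0859, 0.0544]
ee_rot: [20.6, 89.8, 9.3]
wrist_force: [4.9, -0.9, -4.2]
finger_gap: 0.229
t 10.6 fx [4.9, 5.2, 4.2] mean [4.79, -4.15, -0.47, -173.72, 0.49, 54.38] gap 0.226
```

```bash
python3 -m inch '[[[0,0,-0.0015],[0,0,0]],[[0,0,-0.0015],[0,0,0]]]'; python3 f.py 2; python3 -m inch '[[[0,0,-0.001],[0,0,0]]]'; python3 f.py 2
```

```text
time: 10.85
tcp_pos: [0.4951, 0.0865, 0.0544]
ee_rot: [19.1, 89.8, 7.7]
wrist_force: [4.7, -1.4, -5.2]
finger_gap: 0.227
t 10.9 fx [4.9, 5.1] mean [5.0, -4.79, -0.44, -176.51, 0.49, 54.36] gap 0.222
time: 11.02
tcp_pos: [0.4941, 0.0866, 0.0543]
ee_rot: [18.9, 89.8, 7.5]
wrist_force: [5.0, -1.2, -4.6]
finger_gap: 0.224
t 11.07 fx [5.2, 4.5] mean [4.87, -4.41, -0.45, -177.5, 0.48, 54.32] gap 0.224
```

```bash
python3 -m inch '[[[0,0,-0.001],[0,0,0]],[[0,0,-0.001],[0,0,0]]]'; python3 f.py 2
```

```text
time: 11.32
tcp_pos: [0.4923, 0.087, 0.0543]
ee_rot: [17.4, 89.8, 6.1]
wrist_force: [4.4, -0.7, -4.1]
finger_gap: 0.223
t 11.38 fx [4.5, 4.5] mean [4.49, -4.59, -0.46, -179.34, 0.46, 54.32] gap 0.224
```

```bash
python3 -m inch '[[[0,0,-0.001],[0,0,0]],[[0,0,-0.001],[0,0,0]]]'; python3 f.py 2
```

```text
time: 11.62
tcp_pos: [0.4904, 0.0874, 0.0543]
ee_rot: [17.5, 89.8, 6.2]
wrist_force: [5.3, -1.6, -4.1]
finger_gap: 0.223
t 11.68 fx [5.5, 5.1] mean [5.32, -4.57, -0.42, -181.22, 0.47, 54.29] gap 0.225
```

```bash
python3 -m inch '[[[0,0,-0.001],[0,0,0]],[[0,0,-0.001],[0,0,0]]]'|grep force; python3 f.py 1
```

```text
wrist_force: [7.0, -1.0, -4.8]
t 11.93 fx [7.1] mean [7.05, -4.83, -0.72, -182.93, 0.45, 54.3] gap 0.227
```

```bash
python3 f.py 4;  python3 -m inch '[[[0,0,-0.0006],[0,0,0]]]'|grep force; python3 f.py 3
```

```text
t 12.07 fx [7.1, 7.7, 7.1, 7.5] mean [7.34, -4.76, -0.68, -182.88, 0.44, 54.33] gap 0.221
wrist_force: [8.3, -1.8, -5.2]
t 12.3 fx [8.5, 8.0, 8.6] mean [8.37, -5.76, -0.75, -183.06, 0.45, 54.42] gap 0.223
```

```bash
python3 -m inch '[[[0,0,-0.001],[0,0,0]]]'|grep force; python3 f.py 3
```

```text
wrist_force: [10.2, -2.1, -6.3]
t 12.53 fx [10.4, 10.1, 9.8] mean [10.1, -6.57, -0.94, -183.53, 0.45, 54.5] gap 0.224
```

```bash
python3 -m inch '[[[0,0,-0.001],[0,0,0]]]'|grep force; python3 f.py 3
```

```text
wrist_force: [10.3, -1.7, -7.9]
t 12.75 fx [10.4, 11.2, 11.2] mean [10.95, -7.35, -1.03, -183.84, 0.45, 54.63] gap 0.224
```

```bash
python3 -m inch '[[[0.0005,0,-0.001],[0,0,0]]]'|grep force; python3 f.py 3
```

```text
wrist_force: [12.0, -2.3, -7.3]
t 12.97 fx [12.2, 13.4, 12.3] mean [12.63, -7.48, -1.17, -184.03, 0.45, 54.26] gap 0.223
```

```bash
python3 f.py 28
python3 - <<'E'
from h import *
from workcell import r
for n in('side',):cv2.imwrite(f'pics/{n}7.png',r.snapshot(n)[:,:,::-1])
crop('pics/side7.png','pics/c7a.png',290,190,420,270,5)
E
python3 f.py 1
```

```text
t 14.32 fx [12.3, 12.4, 11.7, 12.5, 12.3, 11.8, 12.2, 11.5, 12.7, 12.2, 11.6, 12.5, 12.0, 12.1, 11.9, 12.2, 12.1, 10.9, 11.8, 12.2, 12.2, 11.6, 12.1, 12.4, 11.5, 12.9, 12.8, 12.1] mean [12.1, -7.4, -1.14, -184.01, 0.45, 54.28] gap 0.229
t 14.38 fx [11.7] mean [11.73, -7.0, -1.17, -184.0, 0.44, 54.29] gap 0.224
```

View pics/c7a.png

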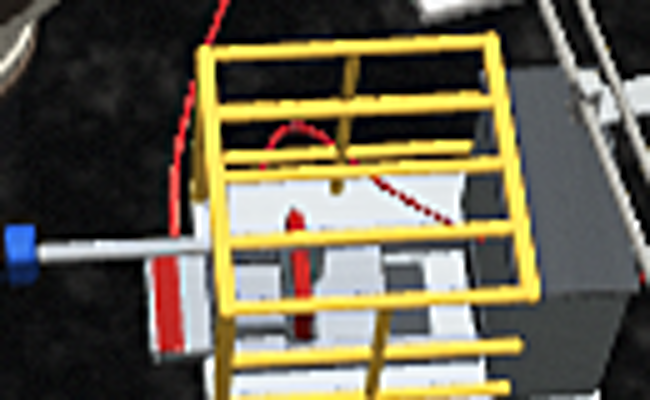

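```bash
python3 -m inch '[[[0,0,0.001],[0,0,0]],[[0,0,0.0015],[0,0,0]],[[0,0,0.002],[0,0,0]],[[0,0,0.003],[0,0,0]],[[0,0,0.003],[0,0,0]]]'; python3 f.py 3;python3 go.py st -174 0 54
```

```text
time: 15.0
tcp_pos: [0.4982, 0.0858, 0.0543]
ee_rot: [10.7, 89.5, -0.7]
wrist_force: [0.6, -0.2, -2.3]
finger_gap: 0.226
t 15.1 fx [0.7, 0.6, 0.3] mean [0.52, -2.2, 0.01, -173.07, 0.42, 54.34] gap 0.223
target [0.497369   0.08550441] 54.0 -11.31
t 15.1 tcp [0.4983 0.0857 0.0543] F [ 0.24 -0.23 -2.01] gap 0.223 q6 -77.6
tool axes world: [[0.01, 0.2, 0.98], [-0.0, 0.98, -0.2], [-1.0, 0.0, 0.01]]
shift m [ 0.0003 -0.0004 -0.0009] turn [-0.0007  0.0088 -0.0017]
```

```bash
python3 -m inch '[[[0,0,0.0],[0,0.0088,-0.0017]],[[-0.01,0,0],[0,0,0]],[[-0.012,0,0],[0,0,0]],[[0,0,0],[0,0,0]]]'; python3 f.py 2;python3 go.py st -174 0 87;  python3 - <<'E'
from h import *
from workcell import r
for n in('side','scene'):cv2.imwrite(f'pics/{n}8.png',r.snapshot(n)[:,:,::-1])
crop('pics/side8.png','pics/c8a.png',290,190,420,270,5)
crop('pics/scene8.png','pics/c8b.png',260,195,390,275,5)
E
```

```text
time: 15.6
tcp_pos: [0.4985, 0.0858, 0.0784]
ee_rot: [-161.7, 90.0, -173.0]
wrist_force: [-0.1, 0.3, -2.6]
finger_gap: 0.225
t 15.65 fx [-0.2, -0.5] mean [-0.35, -2.59, 0.01, -173.08, 0.46, 78.12] gap 0.225
target [0.497369   0.08550441] 87.0 -11.31
t 15.65 tcp [0.4982 0.0858 0.0778] F [-0.44  0.3  -2.55] gap 0.225 q6 -77.6
tool axes world: [[-0.0, 0.2, 0.98], [0.0, 0.98, -0.2], [-1.0, -0.0, -0.0]]
shift m [-0.0092 -0.0004 -0.0008] turn [-0.0007 -0.0009  0.0002]
```

View pics/c8a.png

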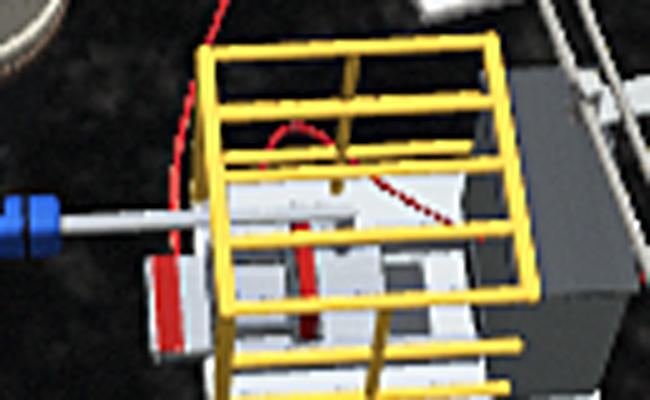

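View pics/c8b.png

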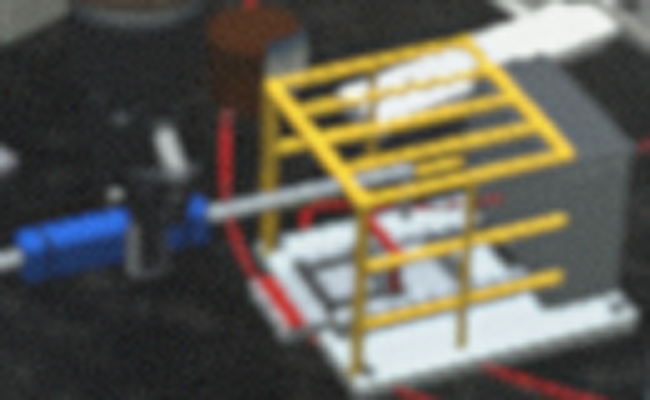

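```bash
python3 -m inch '[[[-0.011,0,0],[0,0,0]],[[0,0,0],[0,0,0]]]'; python3 -m inch '[[[0,0,-0.025],[0,0,0]],[[0,0,-0.03],[0,0,0]],[[0,0,-0.03],[0,0,0]],[[0,0,-0.025],[0,0,0]],[[0,0,0],[0,0,0]]]'; python3 f.py 1;python3 go.py st -290 0 120
```

```text
time: 16.0
tcp_pos: [0.4977, 0.0858, 0.0885]
ee_rot: [-167.7, 89.9, -179.1]
wrist_force: [-0.1, 0.1, -1.3]
finger_gap: 0.223
time: 16.62
tcp_pos: [0.3867, 0.1078, 0.0884]
ee_rot: [-169.2, 89.8, 179.5]
wrist_force: [0.9, -0.1, -1.6]
finger_gap: 0.227
t 16.62 fx [0.9] mean [0.92, -1.64, -0.04, -286.92, 0.17, 88.4] gap 0.227
target [0.38362167 0.10825401] 120.0 -11.31
t 16.62 tcp [0.3867 0.1078 0.0884] F [ 0.92 -0.11 -1.64] gap 0.227 q6 -74.1
tool axes world: [[-0.0, 0.2, 0.98], [0.0, 0.98, -0.2], [-1.0, -0.0, -0.0]]
shift m [-0.0316 -0.0002 -0.0032] turn [-0.0011 -0.0027  0.0005]
```

```bash
python3 -m inch '[[[-0.03,0,0],[0,0,0]],[[-0.008,0.04,0],[0,-0.002,0]],[[0,0.045,-0.012],[0,0,0]],[[0,0.045,-0.012],[0,0,0]],[[0,0.04,-0.012],[0,0,0]]]'; python3 -m inch '[[[0,0,0],[0,0,0]],[[0,0,0],[-0.14,0,0]],[[0,0,0],[-0.14,0,0]],[[0,0,0],[-0.12,0,0]],[[0,0,0],[0,0,0]]]';python3 go.py rod -60 0 125
```

```text
time: 17.25
tcp_pos: [0.3895, 0.2848, 0.1285]
ee_rot: [14.5, 89.8, 2.8]
wrist_force: [0.2, 0.0, -1.3]
finger_gap: 0.224
time: 17.88
tcp_pos: [0.3919, 0.2859, 0.1275]
ee_rot: [-27.2, 89.8, -15.2]
wrist_force: [-0.1, -0.2, -2.3]
finger_gap: 0.227
target [0.37527869 0.29587899] 125.0 11.85
t 17.88 tcp [0.3919 0.2859 0.1275] F [-0.13 -0.19 -2.32] gap 0.227 q6 -74.9
tool axes world: [[0.0, -0.21, 0.98], [-0.0, 0.98, 0.21], [-1.0, -0.0, 0.0]]
shift m [ 0.0024  0.0133 -0.0142] turn [0.0022 0.0025 0.0013]
```

```bash
cat > home.py <<'E'
import sys
from go import *
delta([.4488+float(sys.argv[2]),.3114+float(sys.argv[3]),float(sys.argv[1])/1000],11.85)
E
python3 home.py 125 0 0
python3 -m inch '[[[0,0.013,0.025],[0.002,0.0025,0.001]],[[0,0,0.03],[0,0,0]],[[0,0,0],[0,0,0]]]';python3 home.py 125 0 0
```

```text
t 17.88 tcp [0.3919 0.2859 0.1275] F [-0.13 -0.19 -2.32] gap 0.227 q6 -74.9
tool axes world: [[0.0, -0.21, 0.98], [-0.0, 0.98, 0.21], [-1.0, -0.0, 0.0]]
shift m [0.0026 0.0132 0.0609] turn [0.0022 0.0025 0.0013]
time: 18.25
tcp_pos: [0.4458, 0.3093, 0.1276]
ee_rot: [-36.3, 90.0, -25.1]
wrist_force: [-0.8, -0.7, -3.0]
finger_gap: 0.227
t 18.25 tcp [0.4458 0.3093 0.1276] F [-0.8  -0.73 -2.96] gap 0.227 q6 -74.6
tool axes world: [[0.0, -0.19, 0.98], [-0.0, 0.98, 0.19], [-1.0, -0.0, 0.0]]
shift m [0.0026 0.0015 0.0033] turn [-0.0114  0.0006  0.0005]
```

```bash
python3 -m inch '[[[0.002,0.0015,0.003],[-0.0114,0,0]],[[0,0,0],[0,0,0]]]';python3 home.py 125 0 0;  python3 - <<'E'
from h import *
from workcell import r
for n in('side','scene','wrist'):cv2.imwrite(f'pics/{n}9.png',r.snapshot(n)[:,:,::-1])
crop('pics/side9.png','pics/c9a.png',180,100,330,220,5)
d=np.hstack([cv2.imread(f'pics/wrist{i}.png')[:,200:440] for i in(3,9)]);cv2.imwrite('pics/c9w.png',d)
a=np.vstack([cv2.resize(cv2.imread(f'pics/side{i}.png')[110:180,180:320],None,fx=4,fy=4,interpolation=2) for i in (3,9)]);cv2.imwrite('pics/c9s.png',a)
E
python3 home.py 125 0 0
```

```text
time: 18.5
tcp_pos: [0.4483, 0.3108, 0.1251]
ee_rot: [-100.0, 90.0, -88.3]
wrist_force: [-0.7, -0.4, -1.5]
finger_gap: 0.226
t 18.5 tcp [0.4483 0.3108 0.1251] F [-0.66 -0.42 -1.54] gap 0.226 q6 -75.0
tool axes world: [[0.0, -0.2, 0.98], [-0.0, 0.98, 0.2], [-1.0, -0.0, -0.0]]
shift m [0.0001 0.0004 0.0006] turn [-0.0027 -0.0001  0.0007]
t 18.65 tcp [0.4482 0.311  0.1255] F [-0.65  0.11 -1.44] gap 0.227 q6 -75.0
tool axes world: [[0.0, -0.2, 0.98], [-0.0, 0.98, 0.2], [-1.0, -0.0, 0.0]]
shift m [0.0005 0.0003 0.0006] turn [-0.0022  0.0004  0.0005]
```

View pics/c9s.png

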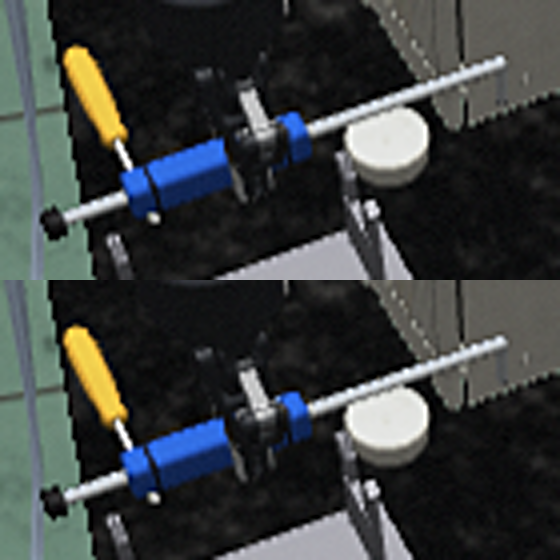

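View pics/c9w.png

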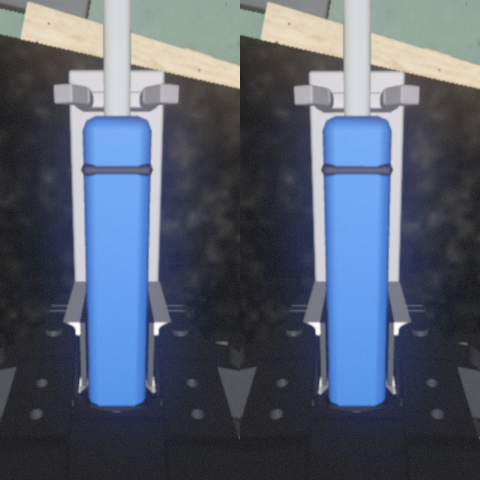

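```bash
python3 -m inch '[[[0.02,0,0.0006],[-0.002,0,0]],[[0.02,0,0],[0,0,0]],[[0,0,0],[0,0,0]]]';python3 home.py 60 0 0
```

```text
time: 19.02
tcp_pos: [0.4484, 0.3112, 0.0856]
ee_rot: [-2.9, 89.9, 9.0]
wrist_force: [0.9, -0.2, -2.4]
finger_gap: 0.225
t 19.02 tcp [0.4484 0.3112 0.0856] F [ 0.88 -0.2  -2.38] gap 0.225 q6 -75.1
tool axes world: [[0.0, -0.21, 0.98], [0.0, 0.98, 0.21], [-1.0, -0.0, 0.0]]
shift m [0.0256 0.0001 0.0003] turn [-0.0003  0.0019  0.0001]
```

```bash
python3 -m inch '[[[0.012,0,0],[0,0.002,0]],[[0.012,0,0],[0,0,0]],[[0.01,0,0],[0,0,0]],[[0,0,0],[0,0,0]]]';python3 home.py 39 0 0
```

```text
time: 19.52
tcp_pos: [0.4488, 0.3115, 0.0508]
ee_rot: [12.4, 89.9, 24.3]
wrist_force: [0.0, -0.1, -0.9]
finger_gap: 0.225
t 19.52 tcp [0.4488 0.3115 0.0508] F [ 0.04 -0.11 -0.88] gap 0.225 q6 -75.1
tool axes world: [[0.0, -0.2, 0.98], [0.0, 0.98, 0.2], [-1.0, 0.0, 0.0]]
shift m [ 0.0118 -0.0001 -0.    ] turn [-0.0004  0.0014 -0.0003]
```

```bash
python3 -m inch '[[[0.006,0,0],[0,0.001,0]],[[0.003,0,0],[0,0,0]],[[0,0,0],[0,0,0]]]';python3 home.py 39 0 0
```

```text
time: 19.9
tcp_pos: [0.4492, 0.3116, 0.0417]
ee_rot: [24.5, 89.9, 36.3]
wrist_force: [0.4, -0.2, -2.5]
finger_gap: 0.227
t 19.9 tcp [0.4492 0.3116 0.0417] F [ 0.36 -0.23 -2.54] gap 0.227 q6 -75.2
tool axes world: [[0.0, -0.2, 0.98], [0.0, 0.98, 0.2], [-1.0, 0.0, 0.0]]
shift m [ 0.0027 -0.0001 -0.0004] turn [-0.0004  0.0011 -0.0005]
```

```bash
python3 -m inch '[[[0.0018,0,0],[0,0.001,0]],[[0,0,0],[0,0,0]]]';python3 f.py 3; python3 -m inch '[[[0.0008,0,0],[0,0,0]],[[0,0,0],[0,0,0]]]';python3 f.py 3
```

```text
time: 20.15
tcp_pos: [0.4493, 0.3117, 0.04]
ee_rot: [55.5, 90.0, 67.3]
wrist_force: [0.3, 0.2, -2.9]
finger_gap: 0.224
t 20.25 fx [0.2, 0.2, -0.6] mean [-0.07, -2.28, -0.01, -265.46, 212.4, 40.13] gap 0.225
time: 20.5
tcp_pos: [0.4494, 0.3117, 0.0394]
ee_rot: [39.5, 89.9, 51.4]
wrist_force: [-0.5, 0.1, -2.8]
finger_gap: 0.227
t 20.6 fx [-0.5, 0.0, -0.3] mean [-0.26, -2.42, -0.02, -265.38, 212.46, 39.48] gap 0.23
```

```bash
python3 -m inch '[[[0.0006,0,-0.0005],[0,0.001,0]],[[0,0,0],[0,0,0]]]';python3 f.py 3
python3 - <<'E'
from h import *
from workcell import r
for n in('side','scene'):cv2.imwrite(f'pics/{n}10.png',r.snapshot(n)[:,:,::-1])
a=np.vstack([cv2.resize(cv2.imread(f'pics/side{i}.png')[130:200,180:320],None,fx=4,fy=4,interpolation=2) for i in (0,10)]);cv2.imwrite('pics/c10.png',a)
E
```

```text
time: 20.85
tcp_pos: [0.4491, 0.3117, 0.0391]
ee_rot: [66.2, 89.9, 78.1]
wrist_force: [-0.1, 0.1, -0.4]
finger_gap: 0.223
t 20.95 fx [-0.1, -0.1, 1.6] mean [0.44, -0.17, -0.0, -265.68, 212.35, 39.07] gap 0.225
```

View pics/c10.png

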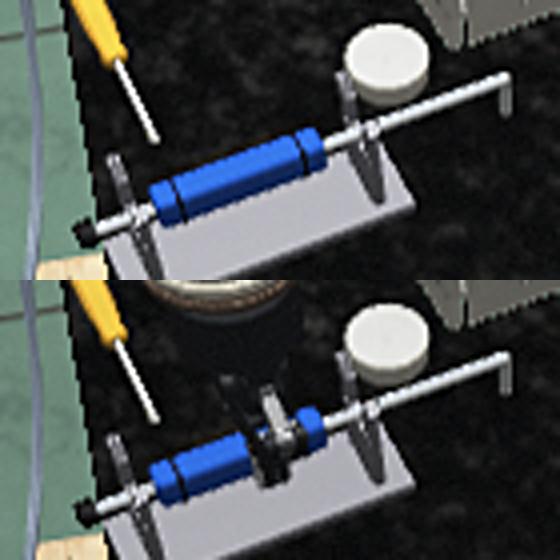

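```bash
python3 -m inch '[[[0,0,0],[0,0,0]],[[0,0,0],[0,0,0]],[[0,0,0],[0,0,0]]]' 0.35; python3 -m inch '[[[0,0,0],[0,0,0]],[[0,0,0],[0,0,0]],[[0,0,0],[0,0,0]],[[0,0,0],[0,0,0]]]' 0.9;python3 -m inch '[[[-0.015,0,0],[0,0,0]],[[-0.03,0,0],[0,0,0]],[[-0.03,0,0],[0,0,0]],[[-0.03,0,0],[0,0,0]],[[-0.03,0,0],[0,0,0]]]';python3 -m inch '[[[-0.03,0,0],[0,0,0]],[[0,0,-0.05],[0,0,0]],[[0,0,-0.05],[0,0,0]],[[0,0,0],[0,0,0]]]'
python3 - <<'E'
from h import *
from workcell import r
for n in('side','scene','wrist'):cv2.imwrite(f'pics/{n}11.png',r.snapshot(n)[:,:,::-1])
a=np.vstack([cv2.resize(cv2.imread(f'pics/side{i}.png')[130:200,180:320],None,fx=4,fy=4,interpolation=2) for i in (0,11)]);cv2.imwrite('pics/c11.png',a)
E
```

```text
time: 21.42
tcp_pos: [0.4491, 0.3118, 0.0392]
ee_rot: [63.9, 89.9, 75.7]
wrist_force: [-0.2, -0.2, 0.3]
finger_gap: 0.347
time: 21.92
tcp_pos: [0.4491, 0.3118, 0.0391]
ee_rot: [63.5, 89.9, 75.3]
wrist_force: [-0.1, 0.7, 0.5]
finger_gap: 0.899
time: 22.55
tcp_pos: [0.4483, 0.3112, 0.1807]
ee_rot: [148.4, 89.9, 160.2]
wrist_force: [0.8, -0.5, -1.0]
finger_gap: 0.904
time: 23.05
tcp_pos: [0.3486, 0.2904, 0.2185]
ee_rot: [23.9, 89.6, 35.7]
wrist_force: [1.5, 0.2, 0.3]
finger_gap: 0.902
```

View pics/c11.png

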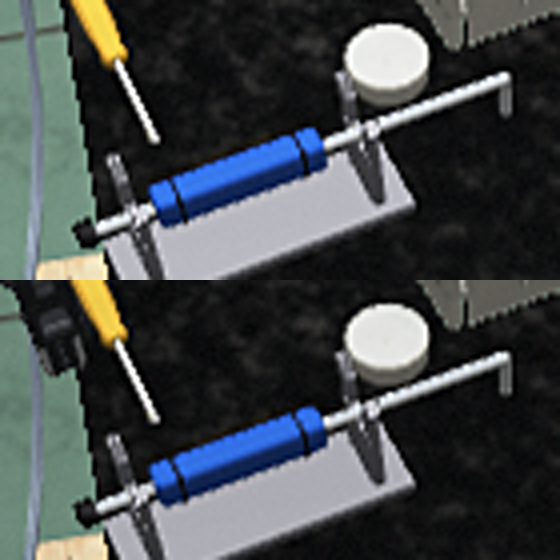

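View pics/side11.png

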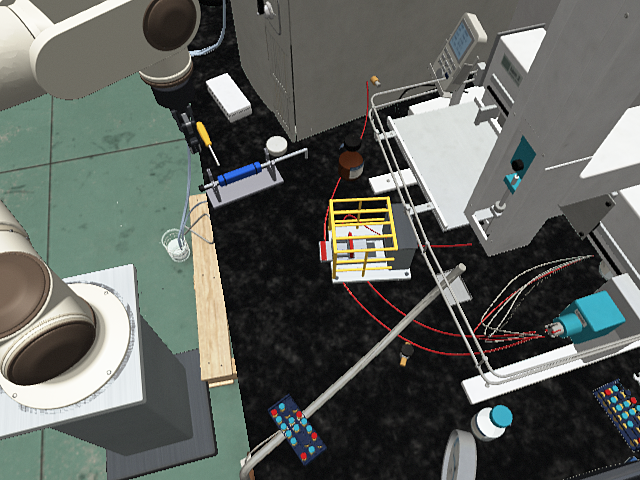

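View pics/wrist11.png

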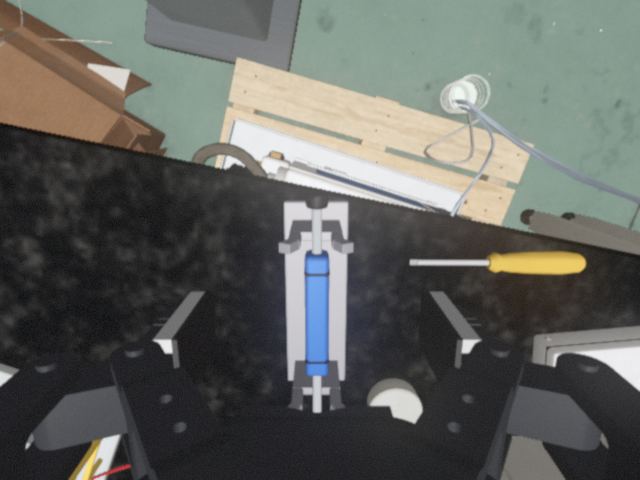

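```bash
python3 -c "
from workcell import r
print(r.observe()['wrist_force'],r.observe()['time']);print(r.close_job())"
```

```text
[ 0.27956727  0.80887236 -0.42775998] 23.2
the job is handed in; nothing more can be done
None
```

I drew the shutter bolt out to its stop, held the pull, then laid the rod back in both notches of its rest, hook down. The job was handed in at 23.2 s; no verdict was reported.

- **Pull:** The hook met the bar, and the bolt then slid at about 5 N for roughly 14–15 mm. There the force climbed with the expected spring stiffness, which I took as the stop. I held it for about 1.4 s at a mean of 12.1 N along the bolt, with readings from 10.9 to 12.9 N.
- **Force on the stand:** During the hold there was also about 5 N of side load, probably friction of the hook on the bar (the wrist read about 7.4 N vertically, 2 N of it the rod's weight). The total on the stand was about 13–14 N. No reading came near 20 N.
- **Unhooking:** I let the spring relax until the force read zero, then raised the hook clear of the bar and withdrew it.
- **Last checks:**
  - In the side picture the rod lies within about a pixel of where it started.
  - The bolt has stayed out.
  - The bottle, tin and vial rack look unmoved. I did not check the valve separately, but nothing went near it.
  - The gripper is open and well clear.
- **Disagreement:** The two camera views put the hook's height 3–8 mm apart. I went by the arm's measured pose and kept a larger clearance than that.

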